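# Gauge the bore of a clamped pipe coupling

## Robot

A 6-joint arm with a two-finger parallel gripper is mounted at the origin on the work surface. World frame = base frame: x ahead of the robot, y to its left, z up, the work surface at z = 0. Lengths are in m, angles in rad, forces in N, time in s.
With the tool pointing down it reaches from about 0.275 to 1 m from the base axis. Payload 8.4 kg.
Tool frame: the origin (TCP) lies at the very end of the fingers, on their centre line; the grasp point (between the pads) lies 19 mm behind it; z points along the fingers, y is the line along which they close (so a half turn about z gives the same grasp; the last joint's range is limited). The gripper opens to 85 mm and grips with 20 to 120 N. Pads are 22 mm wide; open, the fingers measure 114 mm over their backs; the gripper's body (76 mm by 85 mm) begins 54 mm behind the grasp point. The pads swing forward as they close: fully open they stand 13 mm farther back than shut.
Start: joints at [-0.002, 0.353, 1.633, -0, 1.155, -0.002], TCP at [0.625, -0, 0.231] pointing down, gripper open.
Joint ranges: [-2.63, 2.63], [-0.92, 2.1], [0.06, 2.66], [-1.3, 4.44], [0, 2.69], [-3.02, 3.02]. Speed limits (rad/s): [2.22, 2.22, 2.79, 3.14, 3.14, 3.14].

## Interface

Orientations are given as a rotation vector (axis times angle).
In Python, from rig import * gives the robot as it stands. The module is installed in compiled form; this text tells all that it offers.
- The arm moves only by the shell command python3 -m crank 'ROWS'. ROWS is 1 to 20 rows, parted by a bar, with the numbers parted by spaces; each row has 7 numbers: a rotation vector rx, ry, rz in a scale on which 1.0 is 360 degrees, then dx, dy, dz in a scale on which 1.0 is 0.3 m, then the finger opening in m; each row is the pose to reach, as a shift and turn from the pose commanded when the command began, along the tool's axes at that moment; what a row does not reach only later rows make up. A row lasts 1/8 s, in which the tool goes at most 0.0625 m and 0.188 rad, less where a joint would pass 70% of its speed; a pose out of reach is approached as far as the arm can. The fingers move at their own pace and stop on an object; the grip force is fixed at half the most. Time passes only in rows, so rows that do not move let the fingers close. It prints the time, the measured TCP pose, the force, the opening and the grip force at its end. No shift or turn number may pass 1 either way. Input that does not fit is refused with a message, and nothing moves.
- get_state(): the state, without advancing time (a new reading comes with each control period).
- capture(name): name is "scene" or "side" or "wrist"; returns a dict with "img" (384x512x3 uint8, red, green, blue), "fx", "fy", "cx", "cy" (pixels), "rvec" (rotation vector, rad) and "tvec" (3), from world to camera coordinates, as OpenCV has them; the wrist camera has in their place "hand_eye" (4x4, takes a point from camera to tool coordinates, whose origin is the TCP and whose axes are the flange's). Camera axes: x right, y down, z forward; pixel columns grow to the right and rows downward; lengths in m; the calibration is good to about 2 mm. A picture is of the moment at which its call begins: read the wrist's pose just before it. There is no depth.
- hand_in(): hands the job in; it is judged then, once.
The state is a dict: "time": time; "joints": joint angles; "joint_vel": joint speeds; "joint_efforts": joint torques, N m; "ee_pos": TCP position; "orientation": TCP orientation; "force": force on the tool from outside, world axes, zero at the start; "torque": the same for the moment, N m; "gripper_width": finger opening in m; "grasp_force": force on a finger pad.
Only numpy, scipy, OpenCV 4.12 (cv2) and the standard library are available. Lean on these libraries where they do the work, as an engineer would, in place of code of your own. Each camera call takes 0.05 s, during which the arm holds its last target. There are 200 camera calls.

## Task

Check the pipe coupling clamped in the bench gauge: turn the red lock knob anticlockwise until it clicks past its detent and the bolt lets the slide go, then take the slide by its orange grip and push it along the rail so that its plug enters the coupling, until you feel the ball drop into the notch. Do not run past the notch; finish with the slide still gripped and resting there, with the fingers kept closed on the orange grip. Leave the loose fittings and the yellow pot round about where they are.

Things in the scene. Friction and masses are not known exactly. Their poses are not given: they have to be found in the camera images.
- gauge: bench gauge fixed to the table: grey base plate 250 (x, from -145 to +105) x 460 (y) x 12 mm high. Origin on the table under the rail's middle; its +y runs along the rail, the way the slide is pushed. Position and yaw (up to 0.4 rad either way) vary. Rail on x = 0, end blocks 42 mm high at y = +-214 mm; lock knob at x = -100, y = -65 mm
- lock_knob (a joint): turn of the red lock knob (rad): 0 = slide locked; grows anticlockwise seen from above; end stop at 1.35. Starts at 0 to 0.15. A spring ball resists with about 0.25 N m from 0.6, crest at 0.85; past 1.1 it has snapped behind the tooth and the bolt is clear of the slide. It stays where it is left
- lock_knob_grip (a point): gripping point on the knob's axis, 72 mm above the table, 15 mm below the knob's top; turns with the knob. Red bar 44 mm long (own x), 14 mm thick (own y: fingers close along it), 34 mm high, on a black disc of 47 mm diameter, disc top 54 mm above the table. A brass block 55 mm high stands beside the disc, away from the rail
- slide: the slide, with its orange grip and steel plug; runs along the gauge's y with about 1.5 N of friction and keeps the gauge's axes; dark steel, 50 mm wide, 60 mm long (30 mm either side). Origin at table height straight below the grip's centre: starts at y = -130 to -105 mm of the gauge; locked, the bolt stops it at about -101 mm; the notch lies at -35 to +25 mm
- slide_grip (a point): gripping point in the orange grip block, 100 mm above the table; the block is 34 (x) x 22 (y) x 40 mm high, its top 113 mm and its underside 73 mm above the table. Take it from above, fingers closing along y; axes as the gauge
- plunger (a point): point under the middle of the slide where its spring ball points down, 24 mm above the table, straight below the orange grip's centre; axes as the gauge
- notch (a point): the notch, 24 mm above the table, between two brass bumps 14 mm apart on the green nest's strip; gauge's axes. The ball is seated when plunger lies over it. The first bump begins 13 mm before it, takes 5 to 8 N more to push over (crest 7 mm before), then the ball drops in; a second bump crests 7 mm after it and is passed at 13 mm
- plug_tip (a point): centre of the front end of the slide's steel plug, 26 mm diameter, 85 mm ahead (y) of the grip's centre, 58 mm above the table; it goes 30 mm into the coupling when the slide is at the notch
- coupling_mouth (a point): centre of the near mouth of the galvanised coupling clamped in the green nest: 42 mm outer diameter, 30 mm bore, 44 mm long along y, axis 58 mm above the table; 55 mm beyond the notch. Its nest is clamped on the rail at a place that differs each time
- coupling_a: loose galvanised coupling, 40 mm diameter, 44 mm high, standing on the gauge's base plate beyond the rail; bystander. Origin at its underside
- union_a: loose hexagonal galvanised union, 54 mm across, 44 mm high, standing on the gauge's base plate beyond the rail; bystander. Origin at its underside
- union_b: the same kind of union, loose on the bench; bystander
- union_c: the same kind of union, loose on the bench; bystander
- tee_a: loose galvanised tee, 70 x 60 x 48 mm, lying on the bench; bystander
- coupling_b: loose galvanised coupling, 40 mm diameter, 44 mm high, standing on the bench; bystander
- paint_pot: loose yellow paint pot, 70 mm diameter, 70 mm high, open, on the bench; bystander

How it is judged:
By the outcome, as a careful person would: the job done as asked, in the order asked, and still so for the second after the job is handed in, while the arm keeps its last pose, push and grip.
It also fails if it takes over 54 s, if anything falls off the work surface, if the arm or the gripper's body presses on something with over 40 N, if the wrist force passes 120 N, or if a joint passes its speed limit or range.

## Working session

There is one attempt and no reset: what is moved stays moved. The work goes in short steps, Python scripts to look and compute and a shell command to move; the robot and the scene stay as the last step left them, time stands still between calls to the robot, and variables do not carry over. Pictures are saved under pics/ and viewed, at most 10 in all, crops included, and the job is handed in when it is done.

```bash
mkdir -p pics; python3 - <<'E'
from rig import *
import cv2,numpy as np,pickle
s=get_state();print(s)
d={}
for n in("scene","side","wrist"):
    c=capture(n);d[n]=c
    cv2.imwrite(f"pics/{n}0.png",c["img"][:,:,::-1])
    print(n,{k:v for k,v in c.items() if k!="img"})
pickle.dump((s,d),open("c0.pkl","wb"))
cv2.imwrite("pics/a.png",cv2.resize(np.hstack([d["scene"]["img"],d["side"]["img"]])[:,:,::-1],(800,300)))
E
```

```text
{'time': 0.0, 'joints': array([-2.39474018e-03,  3.53666149e-01,  1.63411680e+00, -2.34554100e-05,
        1.15523520e+00, -2.38866598e-03]), 'joint_vel': array([-0.00067542,  0.00029136, -0.00115551,  0.00030076,  0.00035803,
       -0.00019603]), 'joint_efforts': array([-2.03471049e-03, -6.05236173e+01, -3.42063046e+01, -2.62302356e-04,
        9.48130677e-03,  3.61521288e-06]), 'ee_pos': array([ 6.24520929e-01, -2.91798199e-06,  2.30557874e-01]), 'orientation': array([-2.22073365e+00, -2.22074122e+00,  1.60290814e-03]), 'force': array([ 0.18182665, -0.74026819, -0.1944868 ]), 'torque': array([0.00883655, 0.00495964, 0.01545085]), 'grasp_force': 0.0, 'gripper_width': 0.08536755844551293}
scene {'fx': 417.99286355986123, 'fy': 417.99286355986123, 'cx': 261.3673517909062, 'cy': 190.7814386385195, 'rvec': array([ 1.03786876,  2.43853433, -1.00652477]), 'tvec': array([ 0.40068246, -0.22071036,  1.51894769])}
side {'fx': 464.3243083702247, 'fy': 464.3243083702247, 'cx': 246.22823140615984, 'cy': 200.57874760986869, 'rvec': array([ 2.18394058, -0.29009113,  0.14722326]), 'tvec': array([-0.54352011,  0.15747753,  1.38725958])}
wrist {'fx': 321.3014257121628, 'fy': 321.3014257121628, 'cx': 250.85779437852977, 'cy': 192.7495653585059, 'hand_eye': array([[ 4.37240491e-04, -9.53766049e-01, -3.00549716e-01,
         7.66599593e-02],
       [ 9.99999839e-01,  5.25389702e-04, -2.12472135e-04,
        -9.52006955e-04],
       [ 3.60554435e-04, -3.00549575e-01,  9.53766126e-01,
        -1.41832240e-01],
       [ 0.00000000e+00,  0.00000000e+00,  0.00000000e+00,
         1.00000000e+00]])}
```

View pics/scene0.png

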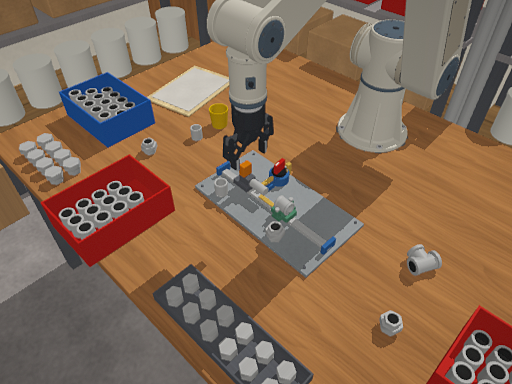

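View pics/side0.png

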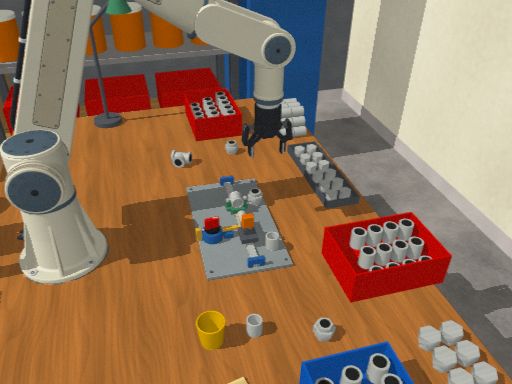

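The scene view shows the gauge with orange grip at (246,170), red knob (280,167), green nest (285,210) and end blocks (224,170), (327,245). In the side view the orange grip is at (248,222), red knob (212,224), end blocks (227,180) and (256,261), so the rail +y runs from the slide toward the nest.

```bash
cat > h.py <<'E'
import cv2,numpy as np
from scipy.spatial.transform import Rotation as R
def pose(c,s=None):
    """camera rotation (cam->world) and centre"""
    if "rvec" in c:
        M=R.from_rotvec(c["rvec"]).as_matrix().T; return M,-M@c["tvec"]
    T=R.from_rotvec(s["orientation"]).as_matrix(); H=c["hand_eye"]
    return T@H[:3,:3], T@H[:3,3]+s["ee_pos"]
def ray(c,uv,s=None):
    M,o=pose(c,s); d=M@np.array([(uv[0]-c["cx"])/c["fx"],(uv[1]-c["cy"])/c["fy"],1]); return o,d/np.linalg.norm(d)
def onplane(c,uv,z,s=None):
    o,d=ray(c,uv,s); return o+d*(z-o[2])/d[2]
def tri(rays):
    A=sum(np.eye(3)-np.outer(d,d) for o,d in rays); b=sum((np.eye(3)-np.outer(d,d))@o for o,d in rays)
    return np.linalg.solve(A,b)
def proj(c,p,s=None):
    M,o=pose(c,s); q=M.T@(np.asarray(p)-o); return np.array([c["cx"]+c["fx"]*q[0]/q[2],c["cy"]+c["fy"]*q[1]/q[2]])
HUE={"red":((0,6),(174,180)),"orange":((9,19),),"blue":((100,120),),"green":((60,90),),"yellow":((22,32),)}
def blobs(c,col,mina=15,roi=None,smin=130):
    h=cv2.cvtColor(c["img"],cv2.COLOR_RGB2HSV); m=np.zeros(h.shape[:2],np.uint8)
    for a,b in HUE[col]: m|=cv2.inRange(h,(a,smin,50),(b,255,255))
    if roi: k=np.zeros_like(m); k[roi[1]:roi[3],roi[0]:roi[2]]=1; m*=k
    n,l,st,ce=cv2.connectedComponentsWithStats(m)
    return [(ce[i].round(1),int(st[i,4]),st[i,:4].tolist(),l==i) for i in range(1,n) if st[i,4]>=mina]
E
python3 - <<'E'
from h import *;import pickle
s,d=pickle.load(open("c0.pkl","rb"))
for n,roi in(("scene",(190,140,370,280)),("side",(180,165,300,285)),("wrist",None)):
    for col in HUE:
        sm=200 if col=="orange" else 130
        for b in blobs(d[n],col,roi=roi,smin=sm): print(n,col,*b[:3])
E
```

```text
scene red [278.9 166.3] 124 [273, 158, 12, 17]
scene orange [245.  168.5] 144 [240, 161, 11, 16]
scene blue [222.7 167.4] 98 [217, 161, 13, 14]
scene blue [277.8 180. ] 209 [266, 168, 23, 22]
scene blue [327.7 244.7] 123 [321, 236, 15, 18]
scene yellow [267.1 200.7] 28 [260, 196, 14, 11]
side red [211.1 223. ] 153 [204, 218, 15, 12]
side orange [247.2 220.6] 157 [242, 213, 12, 16]
side blue [226.1 179.6] 85 [220, 176, 14, 9]
side blue [216.3 236.3] 274 [202, 229, 32, 15]
side blue [256.  260.8] 145 [248, 256, 17, 12]
wrist red [ 69.7 230.8] 1062 [40, 218, 60, 27]
wrist red [343.8 334.6] 1323 [330, 304, 33, 68]
wrist red [473.2 311.3] 1150 [424, 304, 88, 29]
wrist blue [103.6 207.8] 1589 [56, 187, 93, 59]
wrist blue [132.5 228. ] 22 [122, 228, 22, 1]
wrist blue [180.1 326.6] 630 [161, 314, 41, 22]
```

View pics/wrist0.png

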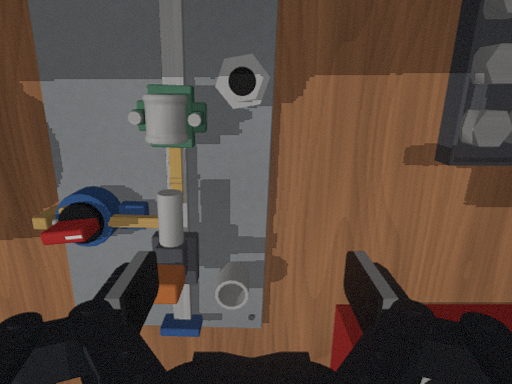

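The wrist view shows the knob bar (70,231), slide with plug tip (170,195), orange grip (170,283), nest (170,115), coupling_a (232,290) and union_a (243,82); rail +y is about world +y.

```bash
python3 - <<'E'
from h import *;import pickle
s,d=pickle.load(open("c0.pkl","rb"))
S,D,W=d["scene"],d["side"],d["wrist"]
P={}
for n,a,b in(("orange",(245,168.5),(247.2,220.6)),("red",(278.9,166.3),(211.1,223)),("e-",(222.7,167.4),(256,260.8)),("e+",(327.7,244.7),(226.1,179.6))):
    P[n]=tri([ray(S,a),ray(D,b)]); print(n,P[n].round(4))
v=P["e+"]-P["e-"]; yaw=np.arctan2(-v[0],v[1]); print("len",np.linalg.norm(v),"yaw",yaw)
y=v[:2]/np.linalg.norm(v[:2]); x=np.array([y[1],-y[0]]); o=(P["e+"]+P["e-"])[:2]/2
print("origin",o)
for n in P: q=P[n][:2]-o; print(n,"gauge",(q@x).round(4),(q@y).round(4))
# wrist
def g(uv,z): p=onplane(W,uv,z,s);q=p[:2]-o;return p.round(4),(q@x).round(4),(q@y).round(4)
for n,uv,z in(("plugtip",(170,191),.071),("couplingmouth",(167,141),.079),("coup far",(167,96),.079),("knob centre disc",(82,220),.054),("orange top c",(168,283),.1),("end-",(181,318),.042),("union",(243,82),.088-.032),("coupA",(232,293),.056)): print(n,*g(uv,z))
b=[b for b in blobs(W,"red") if b[0][0]<100][0]
ys,xs=np.nonzero(b[3]); pts=np.array([onplane(W,(u,w),.085,s)[:2] for u,w in zip(xs,ys)])
r=cv2.minAreaRect((pts*1000).astype(np.float32));print("bar",r)
E
```

```text
orange [ 0.5381 -0.1059  0.0937]
red [ 0.4392 -0.0591  0.0687]
e- [ 0.5351 -0.2117  0.0301]
e+ [0.5485 0.216  0.0305]
len 0.4278964213381058 yaw -0.03131288019253263
origin [0.54180348 0.00215212]
orange gauge -0.0003 -0.1081
red gauge -0.1006 -0.0644
e- gauge -0.0 -0.2139
e+ gauge 0.0 0.2139
plugtip [ 0.5438 -0.0166  0.071 ] 0.0026 -0.0187
couplingmouth [0.5468 0.0336 0.079 ] 0.004 0.0316
coup far [0.5499 0.0729 0.079 ] 0.0059 0.0709
knob centre disc [ 0.4428 -0.0544  0.054 ] -0.0972 -0.0596
orange top c [ 0.5425 -0.1016  0.1   ] 0.004 -0.1037
end- [ 0.5374 -0.189   0.042 ] 0.0016 -0.1912
union [0.6159 0.0851 0.056 ] 0.0714 0.0852
coupA [ 0.6017 -0.1434  0.056 ] 0.0644 -0.1436
bar ((446.25396728515625, -53.7708740234375), (60.105777740478516, 24.173656463623047), 6.097823619842529)
```

The rows are not in the units I measure in: shifts go in shares of 0.3 m and turns go in shares of 360 degrees. I convert before sending: -0.185 m / 0.3 = -0.6167, -0.06 m / 0.3 = -0.2, 1.5 rad / 6.2832 = 0.2387.

```bash
python3 -m crank '0 0 0.2387 -0.2 -0.6167 0.1667 0.06 | 0 0 0.2387 -0.2 -0.6167 0.1667 0.06 | 0 0 0.2387 -0.2 -0.6167 0.1667 0.06 | 0 0 0.2387 -0.2 -0.6167 0.1667 0.06 | 0 0 0.2387 -0.2 -0.6167 0.1667 0.06 | 0 0 0.2387 -0.2 -0.6167 0.1667 0.06 | 0 0 0.2387 -0.2 -0.6167 0.1667 0.06 | 0 0 0.2387 -0.2 -0.6167 0.1667 0.06 | 0 0 0.2387 -0.2 -0.6167 0.1667 0.06 | 0 0 0.2387 -0.2 -0.6167 0.1667 0.06'
python3 - <<'E'
from rig import *
from h import *;import pickle
s=get_state();d={n:capture(n) for n in("scene","side","wrist")};pickle.dump((s,d),open("c1.pkl","wb"))
print(s["ee_pos"],R.from_rotvec(s["orientation"]).as_matrix().round(3),s["joints"].round(2))
cv2.imwrite("pics/w1.png",d["wrist"]["img"][:,:,::-1])
for b in blobs(d["wrist"],"red")+blobs(d["wrist"],"orange",smin=200): print(b[:3])
K=(.4398,-.0597,.087); print(proj(d["wrist"],K,s))
E
```

```text
time: 1.4
ee_pos: [0.4399, -0.06, 0.1812]
orientation: [-3.139, -0.118, 0.0]
force: [0.3, 0.4, 0.5]
gripper_width: 0.0601
grasp_force: 0.0
[ 0.43994072 -0.05999852  0.18122308] [[ 0.997  0.075 -0.   ]
 [ 0.075 -0.997  0.   ]
 [-0.    -0.    -1.   ]] [-0.14  0.13  2.06 -0.    0.96  1.36]
(array([250.4, 191.5]), 974, [241, 160, 19, 62])
[250.21968259 194.63029451]
```

View pics/w1.png

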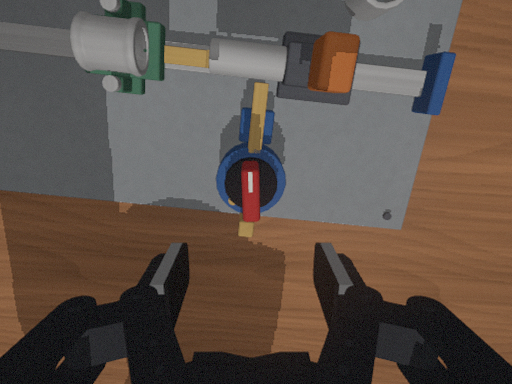

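The knob bar lies at (250,191), in line with the tool and 3 px from where it was predicted. I'll go down and grip it.

In the tool's units: 0.118 m / 0.3 = 0.3933, 0.1 m / 0.3 = 0.3333.

```bash
python3 -m crank '0 0 0 0 0 0.1333 0.06 | 0 0 0 0 0 0.2667 0.06 | 0 0 0 0 0 0.3333 0.06 | 0 0 0 0 0 0.3933 0.06 | 0 0 0 0 0 0.3933 0.06 | 0 0 0 0 0 0.3933 0 | 0 0 0 0 0 0.3933 0 | 0 0 0 0 0 0.3933 0 | 0 0 0 0 0 0.3933 0 | 0 0 0 0 0 0.3933 0 | 0 0 0 0 0 0.3933 0'
```

```text
time: 2.92
ee_pos: [0.4407, -0.0597, 0.0642]
orientation: [-3.139, -0.111, -0.002]
force: [-0.6, 3.0, 6.7]
gripper_width: 0.013
grasp_force: 59.9
```

In the tool's units: -1.1 rad / 6.2832 = -0.1751.

```bash
python3 -m crank '0 0 -0.0239 0 0 0 0 | 0 0 -0.0477 0 0 0 0 | 0 0 -0.0716 0 0 0 0 | 0 0 -0.0955 0 0 0 0 | 0 0 -0.1114 0 0 0 0 | 0 0 -0.1273 0 0 0 0 | 0 0 -0.1432 0 0 0 0 | 0 0 -0.1592 0 0 0 0 | 0 0 -0.1751 0 0 0 0 | 0 0 -0.1862 0 0 0 0 | 0 0 -0.1862 0 0 0 0 | 0 0 -0.1862 0 0 0 0'
python3 - <<'E'
from rig import *
from h import *
s=get_state();m=R.from_rotvec(s["orientation"]).as_matrix();print(np.arctan2(m[1,0],m[0,0]),s["torque"],s["joints"].round(2))
E
```

```text
time: 4.42
ee_pos: [0.4397, -0.0586, 0.0642]
orientation: [-2.556, -1.824, -0.002]
force: [-3.6, 12.7, 13.0]
gripper_width: 0.0126
grasp_force: 60.7
1.2397011278177898 [2.28041566 0.58631452 0.02053666] [-0.14  0.33  2.14  0.    0.67  0.19]
```

In the tool's units: 0.1087 m / 0.3 = 0.3623, -0.0126 m / 0.3 = -0.042, 1.27 rad / 6.2832 = 0.2021.

```bash
python3 -m crank '0 0 0 0 0 0 0.06 | 0 0 0 0 0 0 0.06 | 0 0 0 0 0 0 0.06 | 0 0 0 0 0 -0.2 0.06 | 0 0 0 0 0 -0.3333 0.06 | 0 0 0.2021 -0.042 0.3623 -0.3333 0.06 | 0 0 0.2021 -0.042 0.3623 -0.3333 0.06 | 0 0 0.2021 -0.042 0.3623 -0.3333 0.06 | 0 0 0.2021 -0.042 0.3623 -0.3333 0.06 | 0 0 0.2021 -0.042 0.3623 -0.3333 0.06 | 0 0 0.2021 -0.042 0.3623 -0.3333 0.06 | 0 0 0.2021 -0.042 0.3623 -0.3333 0.06 | 0 0 0.2021 -0.042 0.3623 -0.3333 0.06 | 0 0 0.2021 -0.042 0.3623 -0.3333 0.06'
python3 - <<'E'
from rig import *
from h import *;import pickle
s=get_state();d={n:capture(n) for n in("scene","side","wrist")};pickle.dump((s,d),open("c2.pkl","wb"))
print(s["ee_pos"],R.from_rotvec(s["orientation"]).as_matrix().round(3),s["joints"].round(2))
cv2.imwrite("pics/w2.png",d["wrist"]["img"][:,:,::-1])
for b in blobs(d["wrist"],"red")+blobs(d["wrist"],"orange",smin=200): print(b[:3])
print(proj(d["wrist"],(.5384,-.1058,.113),s))
E
```

```text
time: 6.18
ee_pos: [0.5387, -0.1072, 0.1632]
orientation: [3.141, -0.041, -0.0]
force: [0.1, 0.0, 0.3]
gripper_width: 0.06
grasp_force: 0.0
[ 0.53868884 -0.10722496  0.16318857] [[ 1.    -0.026 -0.   ]
 [-0.026 -1.    -0.   ]
 [-0.     0.    -1.   ]] [-0.2   0.31  1.86 -0.    0.97  1.4 ]
(array([203.3, 308.2]), 1505, [177, 286, 49, 45])
[248.12553764 216.07676479]
```

View pics/w2.png

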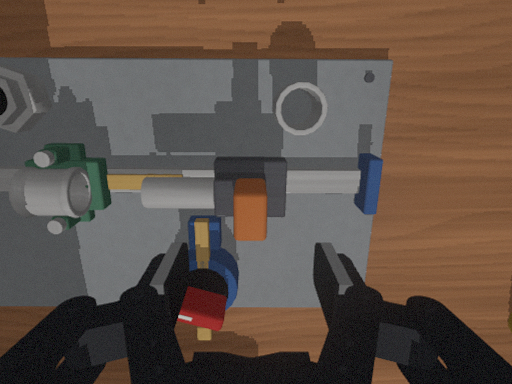

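The bolt tip is now at (203,220), clear of the slide. The knob bar has turned, and the orange grip at (251,210) sits centrally between the fingers. I'll go down and grip it.

In the tool's units: 0.08 m / 0.3 = 0.2667, 0.06 m / 0.3 = 0.2.

```bash
python3 -m crank '0 0 0 0 0 0.1 0.06 | 0 0 0 0 0 0.2 0.06 | 0 0 0 0 0 0.2667 0.06 | 0 0 0 0 0 0.2667 0.06 | 0 0 0 0 0 0.2667 0 | 0 0 0 0 0 0.2667 0 | 0 0 0 0 0 0.2667 0 | 0 0 0 0 0 0.2667 0 | 0 0 0 0 0 0.2667 0 | 0 0 0 0 0 0.2667 0'
python3 - <<'E'
from rig import *
from h import *
s=get_state();print(R.from_rotvec(s["orientation"]).as_matrix().round(4))
c=capture("wrist");W=c
# coupling mouth estimate: plug tip vs mouth
cv2.imwrite("pics/w3.png",c["img"][:,:,::-1])
o=np.array([.5418,.0022]);y=np.array([.0313,.9995]);print("slide gauge y",(s["ee_pos"][:2]-o)@y,s["ee_pos"])
E
```

```text
time: 7.58
ee_pos: [0.5395, -0.1073, 0.0845]
orientation: [3.141, -0.046, 0.003]
force: [-0.6, 0.3, 6.7]
gripper_width: 0.0214
grasp_force: 58.9
[[ 9.996e-01 -2.930e-02  1.800e-03]
 [-2.930e-02 -9.996e-01 -3.000e-04]
 [ 1.800e-03  3.000e-04 -1.000e+00]]
slide gauge y -0.10949246414425262 [ 0.53948548 -0.10727476  0.08450348]
```

View pics/w3.png

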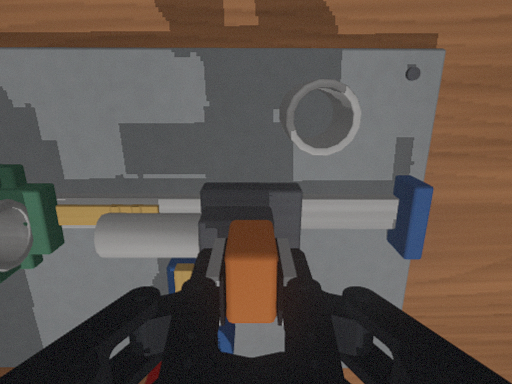

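The grip is well held at (250,270). On the brass strip there are two marks, near (113,210) and (137,210), which are probably the bumps either side of the notch. I'll measure them.

```bash
python3 - <<'E'
from rig import *
from h import *
s=get_state();c=capture("wrist")
cv2.imwrite("pics/w3c.png",cv2.resize(c["img"][190:270,40:310,::-1],(800,237),interpolation=cv2.INTER_CUBIC))
o=np.array([.5418,.0022]);y=np.array([.0313,.9995])
for n,uv,z in(("b2",(113,210),.027),("b1",(137,210),.027),("slide front",(202,190),.045),("slide back",(300,190),.045),("tip",(99,235),.058),("blk",(397,180),.042),("nest face",(58,190),.03)): print(n,((onplane(c,uv,z,s)[:2]-o)@y).round(4))
E
```

```text
b2 -0.0185
b1 -0.0344
slide front -0.081
slide back -0.1388
tip -0.0228
blk -0.1967
nest face 0.0136
```

View pics/w3c.png

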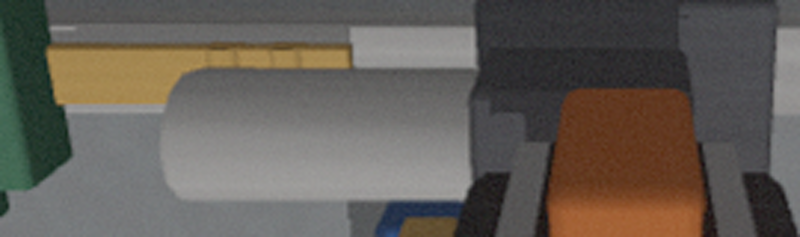

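The bumps are at crop x 221 and 285, which puts the notch about 83 mm of travel ahead. I'll push 62 mm first.

```bash
python3 -m crank '0 0 0 0 -0.0333 0 0 | 0 0 0 0 -0.0667 0 0 | 0 0 0 0 -0.1 0 0 | 0 0 0 0 -0.1333 0 0 | 0 0 0 0 -0.1667 0 0 | 0 0 0 0 -0.2067 0 0 | 0 0 0 0 -0.2067 0 0 | 0 0 0 0 -0.2067 0 0'
```

```text
time: 8.68
ee_pos: [0.5415, -0.0448, 0.0845]
orientation: [-3.141, 0.046, -0.003]
force: [-1.1, 1.5, 6.7]
gripper_width: 0.0209
grasp_force: 59.2
```

In the tool's units: -0.006 m / 0.3 = -0.02, -0.003 m / 0.3 = -0.01.

```bash
f(){ grep -E 'ee_pos|force: \[' | tr '\n' ' '; echo; }
python3 -m crank '0 0 0 0 -0.01 0 0 | 0 0 0 0 -0.02 0 0' | f
python3 -m crank '0 0 0 0 -0.0033 0 0 | 0 0 0 0 -0.0067 0 0' | f
python3 -m crank '0 0 0 0 -0.0033 0 0 | 0 0 0 0 -0.0067 0 0' | f
python3 -m crank '0 0 0 0 -0.0033 0 0 | 0 0 0 0 -0.0067 0 0' | f
python3 -m crank '0 0 0 0 -0.0033 0 0 | 0 0 0 0 -0.0067 0 0' | f
```

```text
ee_pos: [0.5417, -0.0394, 0.0845] force: [-0.4, -1.5, 4.9] 
ee_pos: [0.5418, -0.0374, 0.0845] force: [-1.6, -1.5, 5.8] 
ee_pos: [0.5418, -0.0361, 0.0845] force: [-0.3, -7.9, 6.4] 
ee_pos: [0.5418, -0.0353, 0.0845] force: [-1.7, -16.4, 4.8] 
ee_pos: [0.5419, -0.0323, 0.0845] force: [-0.6, -3.1, 5.6]
```

Force rose from y≈-0.037, which matches the expected first bump. I'll keep going in small steps.

In the tool's units: -0.001 m / 0.3 = -0.0033.

```bash
f(){ grep -E 'ee_pos|force: \[' | tr '\n' ' '; echo; }
python3 -m crank '0 0 0 0 -0.0033 0 0 | 0 0 0 0 -0.0033 0 0' | f
python3 -m crank '0 0 0 0 -0.0033 0 0 | 0 0 0 0 -0.0033 0 0' | f
python3 -m crank '0 0 0 0 -0.0033 0 0 | 0 0 0 0 -0.0033 0 0' | f
python3 -m crank '0 0 0 0 -0.0033 0 0 | 0 0 0 0 -0.0033 0 0' | f
```

```text
ee_pos: [0.542, -0.0305, 0.0845] force: [-0.8, 0.1, 5.5] 
ee_pos: [0.542, -0.0291, 0.0845] force: [0.6, 2.2, 6.4] 
ee_pos: [0.5421, -0.0282, 0.0845] force: [0.3, 0.3, 5.8] 
ee_pos: [0.5421, -0.0271, 0.0845] force: [-0.3, 1.0, 5.8]
```

In the tool's units: -0.001 m / 0.3 = -0.0033.

```bash
f(){ grep -E 'ee_pos|force: \[' | tr '\n' ' '; echo; }
python3 -m crank '0 0 0 0 -0.0033 0 0 | 0 0 0 0 -0.0033 0 0' | f
python3 -m crank '0 0 0 0 -0.0033 0 0 | 0 0 0 0 -0.0033 0 0' | f
python3 -m crank '0 0 0 0 -0.0033 0 0 | 0 0 0 0 -0.0033 0 0 | 0 0 0 0 -0.0033 0 0' | f
python3 - <<'E'
from rig import *
from h import *;import pickle
s=get_state();d={n:capture(n) for n in("scene","side","wrist")};pickle.dump((s,d),open("c3.pkl","wb"))
S,D,W=d["scene"],d["side"],d["wrist"]
bs=blobs(S,"orange",roi=(190,140,370,280),smin=200);bd=blobs(D,"orange",roi=(180,165,300,285),smin=200)
print([b[:3] for b in bs],[b[:3] for b in bd])
cv2.imwrite("pics/w4.png",W["img"][:,:,::-1])
E
```

```text
ee_pos: [0.5421, -0.0261, 0.0845] force: [0.5, 0.1, 5.5] 
ee_pos: [0.5421, -0.0253, 0.0845] force: [-1.9, -0.8, 6.4] 
ee_pos: [0.5422, -0.0243, 0.0845] force: [-0.6, 0.1, 5.6] 
[(array([261.5, 183. ]), 74, [259, 175, 6, 17])] [(array([237.3, 205.2]), 43, [236, 198, 6, 14])]
```

View pics/w4.png

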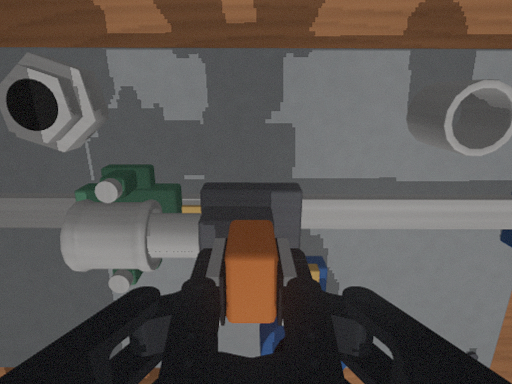

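The plug is in the coupling: the mouth is at about (160,235) and the slide's front at (200,215). I'll check the remaining gap numerically.

```bash
python3 - <<'E'
from rig import *
from h import *;import pickle
s,d=pickle.load(open("c3.pkl","rb"));W=d["wrist"]
o=np.array([.5418,.0022]);y=np.array([.0313,.9995]);g=(s["ee_pos"][:2]-o)@y
for u,v,z in((162,235,.072),(160,215,.079),(202,190,.045),(300,190,.045)): print(u,v,((onplane(W,(u,v),z,s)[:2]-o)@y-g).round(4))
r=W["img"][225,140:215].astype(int).sum(1);print(r)
F=[]
for i in range(8): capture("wrist");F.append(get_state()["force"])
print(np.mean(F,0),np.std(F,0),get_state()["ee_pos"])
E
```

```text
162 235 0.0464
160 215 0.0444
202 190 0.0286
300 190 -0.0293
[351 340 346 338 325 300 247 242 295 308 313 326 333 319 323 327 324 319
 324 323 315 322 325 312 313 318 330 324 318 323 312 325 327 319 324 324
 321 319 320 322 313 321 322 322 323 313 317 316 319 319 320 320 307 315
 323 316 317 319 246 191 213 219 225 215 211 212 211 218 220 225 209 203
 211 210 188]
[-0.1176492  -0.54941666  5.60575605] [0.42754976 0.45915281 0.479944  ] [ 0.54217591 -0.02434839  0.08450362]
```

In the tool's units: -0.0007 m / 0.3 = -0.0023.

```bash
python3 -m crank '0 0 0 0 -0.0023 0 0 | 0 0 0 0 -0.0023 0 0 | 0 0 0 0 -0.0023 0 0'; python3 - <<'E'
from rig import *
import numpy as np
F=[]
for i in range(8): capture("wrist");F.append(get_state()["force"])
print(np.mean(F,0),np.std(F,0),get_state()["ee_pos"])
E
```

```text
time: 12.72
ee_pos: [0.5422, -0.0237, 0.0845]
orientation: [3.141, -0.046, 0.004]
force: [-0.7, -1.1, 6.1]
gripper_width: 0.0211
grasp_force: 59.6
[-0.38863327 -0.87069334  5.69066714] [0.31892982 0.3950353  0.2180646 ] [ 0.54218995 -0.02366915  0.08449103]
```

```bash
python3 -c "
from rig import *
print(hand_in())"
```

```text
the job is handed in; nothing more can be done
None
```

I turned the lock knob past its detent to about 1.27 rad, pushed the slide in until the ball seated in the notch, and handed the job in with the fingers still closed on the orange grip; bump onset, force trend and bump marks all put it within about 1 mm of the notch centre.

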